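# Feel for the clear well, then seat the feed tube

## Robot

A 6-joint arm with a two-finger parallel gripper is mounted at the origin on the work surface. World frame = base frame: x ahead of the robot, y to its left, z up, the work surface at z = 0. Lengths are in m, angles in rad, forces in N, time in s.
With the tool pointing down it reaches from about 0.35 to 0.975 m from the base axis. Payload 4.9 kg.
Tool frame: the origin (TCP) lies midway between the tips of the shut fingers; the grasp point (between the pads) lies r.hold_point_z behind it (r.hold_point_z is the distance from the TCP to the grasp point, in m); z points along the fingers, y is the line along which they close (so a half turn about z gives the same grasp; the last joint's range is limited). The gripper opens to 85 mm and grips with 20 to 120 N. Pads are 22 mm wide; open, the fingers measure 114 mm over their backs; the gripper's body (76 mm by 85 mm) begins 54 mm behind the grasp point. The pads swing forward as they close: fully open they stand 13 mm farther back than shut.
Start: joints at [-1.229, 0.053, 1.613, -0, 1.476, -0.119], TCP at [0.278, -0.56, 0.231] pointing down, gripper open.
Joint ranges: [-3.01, 3.01], [-1.01, 2.22], [0.06, 2.58], [-1.02, 4.17], [0.09, 2.62], [-3.14, 3.14]. Speed limits (rad/s): [2.57, 2.57, 3.14, 3.14, 3.14, 3.14].

## Interface

Orientations are given as a rotation vector (axis times angle).
In Python, from plant import r gives the robot as it stands.
- The arm moves only by the shell command python3 -m pendant 'ROWS' [FORCE]. ROWS is JSON, a list of rows, each a list of 3 entries, a list of its own where there are three numbers: the shift along the tool's x, y, z each as a share of 40 mm, from -1 to 1, then the turn, a rotation vector about the tool's x, y, z each as a share of 4 degrees, from -1 to 1, then the finger opening in mm, from 0 to 85.4. In form: [[[dx, dy, dz], [ax, ay, az], fingers], ...]. A call has 1 to 20 rows; each row shifts and turns the commanded pose from where the row before left it, along the tool's axes as they then stand; what a row does not reach is not made up. A row lasts 1/10 s, in which the tool goes at most 50 mm and 8.59 degrees, less where a joint would pass 70% of its speed; a pose out of reach is approached as far as the arm can. A call with a number of a shift or a turn outside -1 to 1 is refused whole. A call with a gripper value outside its range is refused whole. The fingers move at their own pace and stop on an object; FORCE is the grip in N (left out, the last holds). Time passes only in rows, so rows that do not move let the fingers close. It gives the time, the measured TCP pose, the force, the opening and the grip force at its end, in the units of the state.
- r.get_obs(): the state, without advancing time (a new reading comes with each control period).
- r.capture(name): name is "scene" or "top" or "wrist"; returns (picture, depth): 384x512x3 uint8, blue, green, red; 384x512 float32, m along the optical axis (not along the pixel's ray), 0 where there is no reading.
- r.camera_info(name): a dict with "fx", "fy", "cx", "cy" (pixels), "origin" and "rotation" of the camera in the world. Camera axes: x right, y down, z forward; pixel columns grow to the right and rows downward; lengths in m; the calibration is good to about 2 mm. The wrist camera is an equidistant fisheye: a pixel r from the principal point sees the ray r / f radians off the axis. A picture is of the moment at which its call begins: read the wrist's pose just before it. camera_info takes no time and is no camera call; for the wrist camera it gives the pose at the moment of the call.
- r.hand_in(): hands the job in; it is judged then, once.
The state is a dict: "clock": time; "joint_pos": joint angles; "dq": joint speeds; "joint_efforts": joint torques, N m; "tool_pos": TCP position; "tcp_rot": TCP orientation; "ft_force": force on the tool from outside, world axes, zero at the start; "torque": the same for the moment, N m; "opening": finger opening in m; "grasp_force": force on a finger pad.
Only numpy, scipy, OpenCV 4.12 (cv2) and the standard library are available. Lean on these libraries where they do the work, as an engineer would, in place of code of your own. Each camera call takes 0.05 s, during which the arm holds its last target. There are 200 camera calls.

## Task

One of the two wells in the test stand still has an old dust cap jammed at its bottom. While the aluminium feed tube is still on its post, feel down inside the wells with the nut driver, until it bottoms or is plainly past where a cap would be, to find out which well is clear, and hang the driver back in its rack hole. Slide the tube up off the post and lower it (do not drop it) fully home into the clear well; leave the other things on the bench where they are.

Things in the scene. Friction and masses are not known exactly. Their poses are not given: they have to be found in the camera images.
- stand: Fixed grey test stand: a block 100 (its x) x 180 (its y) x 75 mm high on a thin foot plate 130 x 210 mm. Two round wells open in its top, 44 mm in diameter, 84 mm apart along its y. Origin: centre of its underside, on the bench; z up.
- well_a (a point): Centre of the mouth of the +y well, in the stand's top face (75 mm above the bench), axes as the stand. A clear well has a rigid flat black floor 65 mm below its mouth. In one of the two wells (which one varies) a solid black dust cap, 39 mm wide and 24 mm high, is jammed immovably at the bottom, so that it is only 41 mm deep.
- well_b (a point): Centre of the mouth of the other well, on the stand's -y side; otherwise as well_a.
- rack: Fixed low teak tool rack: a board 70 (x) x 140 (y) x 14 mm on two end legs, its top 112 mm above the bench, with a steel magnetic strip and a chrome tweezer along its +x edge (part of it). The driver's hole, 23 mm in diameter, goes through the middle of the board. Origin: on the bench under the board's centre.
- rack_hole (a point): Centre of the rack's hole, in the rack's top face, 112 mm above the bench.
- driver: Nut driver, 180 mm long, about 130 g, hanging upright in the rack hole, tip 17 mm above the bench. Round steel shank 12 mm thick, 95 mm long; then a round black collar 34 mm wide, 8 mm thick, whose underside rests on the rack; then a round black handle 28 mm thick, from 103 to 180 mm above the tip. Origin: at the tip (lower end); z runs to the handle.
- post: Fixed round steel foot, 90 mm in diameter and 10 mm thick, with an upright post, 16 mm in diameter, whose free top is 128 mm above the bench. Origin: centre of the underside.
- tube: Aluminium feed tube, 110 mm long, 40 mm outside, bore 24 mm, about 200 g, standing upright, threaded on the post, on its foot (underside 10 mm above the bench). Origin: centre of its underside; z along the tube. Fully home in the clear well its underside is 65 mm below the mouth and 45 mm stands out; on the cap 69 mm would stand out.
- board: Bystander: green circuit board 100 x 170 x 10 mm with chips up to 20 mm high, loose, origin centre of underside. Leave alone.
- bracket: Bystander: pewter-grey LNB bracket, an angle 50 x 90 x 56 mm, loose, origin centre of underside. Leave alone.
- remote: Bystander: white plastic remote 50 x 160 x 22 mm, loose, origin centre of underside. Leave alone.
- capacitor: Bystander: squat amber capacitor, 54 mm in diameter, 46 mm high, loose, origin centre of underside. Leave alone.
Things that resemble listed ones, but are neither listed nor needed, are in the scene too. There is more than one size of the driver; the one meant has the size given above.

How it is judged:
By the outcome, as a careful person would: the job done as asked, in the order asked, and still so for the second after the job is handed in, with the robot touching nothing.
It also fails if it takes over 64 s, if anything falls off the work surface, if the arm or the gripper's body presses on something with over 40 N, if the wrist force passes 120 N, or if a joint passes its speed limit or range.

## Working session

There is one attempt and no reset: what is moved stays moved. The work goes in short steps, Python scripts to look and compute and a shell command to move; the robot and the scene stay as the last step left them, time stands still between calls to the robot, and variables do not carry over. Pictures are saved under pics/ and viewed, at most 10 in all, crops included, and the job is handed in when it is done.

```bash
mkdir -p pics; ls
python3 - <<'E'
from plant import r
import cv2,numpy as np,pickle
D={}
for n in("scene","top"):
    i,d=r.capture(n);D[n]=(i,d,r.camera_info(n));cv2.imwrite(f"pics/{n}.png",i);print(n,r.camera_info(n))
pickle.dump(D,open("d.pkl","wb"))
o=r.get_obs();print(o,r.hold_point_z)
E
```

```text
pics
scene {'fx': 387.5623736974879, 'fy': 387.5623736974879, 'cx': 255.68478571616976, 'cy': 192.29986229379733, 'origin': array([1.05259017, 0.44924558, 0.79683293]), 'rotation': array([-1.08348113, -2.43725377,  0.95865102])}
top {'fx': 461.66158672949325, 'fy': 461.66158672949325, 'cx': 244.92200498113607, 'cy': 188.03950205522423, 'origin': array([0.47071508, 0.02403508, 1.54747997]), 'rotation': array([-2.17835863,  2.19793803, -0.06250885])}
{'clock': 0.1, 'joint_pos': array([-1.22900681e+00,  5.32761293e-02,  1.61416839e+00, -1.45815952e-05,
        1.47601360e+00, -1.19018551e-01]), 'dq': array([ 0.00085832, -0.00108086, -0.00346667,  0.00071834, -0.00024378,
       -0.00030523]), 'joint_efforts': array([-4.80461113e-04, -3.94902527e+01, -3.71364534e+01, -1.82948652e-04,
        3.92840506e-03,  2.95184157e-05]), 'tool_pos': array([ 0.27771307, -0.55927189,  0.2301881 ]), 'tcp_rot': array([-3.05676970e+00, -7.17027458e-01,  3.48168924e-04]), 'ft_force': array([ 0.04900735, -1.33334186,  0.38219242]), 'torque': array([-0.0578173 ,  0.01302195, -0.00745454]), 'grasp_force': 0.0, 'opening': 0.08537115470447011} 0.0187
```

View pics/top.png

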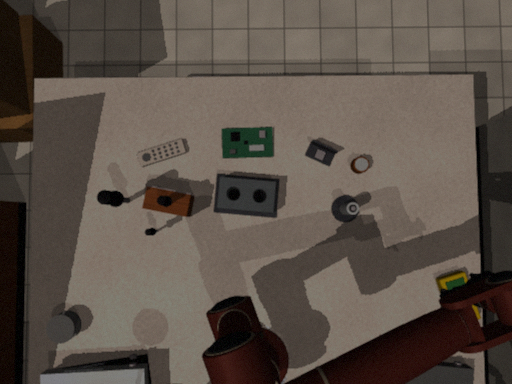

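View pics/scene.png

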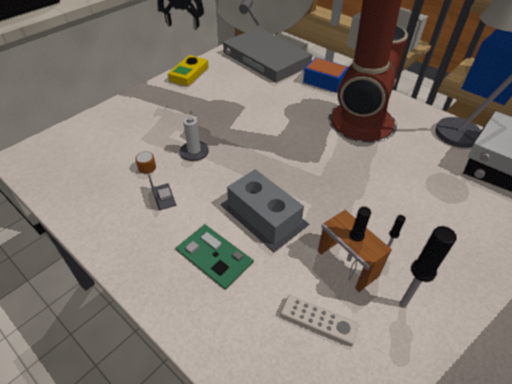

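The top view shows the stand at (247,195), with its wells at (233,194) and (259,196). The rack is at (168,202) with the wanted driver in it at (166,201), and the tube on its post is at (347,208). The large and small decoy drivers are at (110,198) and (150,232). Next I'll measure by height masks and ray casting.

```bash
cat > h.py <<'E'
import numpy as np,cv2,pickle
from scipy.spatial.transform import Rotation as R
def cloud(d,c):
    v,u=np.mgrid[:d.shape[0],:d.shape[1]]
    p=np.stack([(u-c['cx'])/c['fx']*d,(v-c['cy'])/c['fy']*d,d],-1)
    return p@R.from_rotvec(c['rotation']).as_matrix().T+c['origin']
def ray(u,v,z,c):
    w=R.from_rotvec(c['rotation']).as_matrix()@[(u-c['cx'])/c['fx'],(v-c['cy'])/c['fy'],1]
    return (c['origin']+w*(z-c['origin'][2])/w[2])
def turn(deg): return deg
E
python3 - <<'E'
from h import *
D=pickle.load(open("d.pkl","rb"))
approx=lambda P,c,rad:np.hypot(P[...,0]-c[0],P[...,1]-c[1])<rad
ct=D['top'][2]
for n,(u,v,z) in dict(stand=(247,195,.075),rack=(168,202,.112),drv=(166,201,.19),tube=(350,209,.12),big=(110,198,.2),small=(150,232,.1)).items():
    print(n,ray(u,v,z,ct).round(3))
s=ray(247,195,.075,ct);k=ray(168,202,.112,ct);t=ray(350,209,.12,ct)
for n in D:
    i,d,c=D[n];P=cloud(d,c);Z=P[...,2];ok=d>0
    b=Z[ok&approx(P,s,.3)];print(n,'bench z',np.median(b[abs(b)<.02]))
    def m(name,ctr,rad,lo,hi):
        M=ok&approx(P,ctr,rad)&(Z>lo)&(Z<hi);q=P[M]
        if len(q)<5: print(name,len(q));return
        (x,w,a)=cv2.minAreaRect((q[:,:2]*1000).astype(np.float32));print(n,name,len(q),'mean',q.mean(0).round(4),'rect',np.round(x,1),np.round(w,1),round(a,1))
    m('stand',s,.13,.068,.085);m('rack',k,.09,.104,.12);m('drv',k,.06,.185,.215)
    m('tube',t,.06,.114,.124);m('post',t,.06,.1245,.14);m('tubeside',t,.04,.03,.11)
    # wells: dark points below the top inside stand
    if n=='top':
        g=cv2.cvtColor(i,cv2.COLOR_BGR2GRAY);sub=(g[170:222,210:285]<35).astype(np.uint8)
        _,_,st,ce=cv2.connectedComponentsWithStats(sub)
        for a,b in zip(st,ce):
            if 60<a[4]<400: print('well',a,ray(b[0]+210,b[1]+170,.075,c).round(4))
E
```

```text
stand [0.539 0.023 0.075]
rack [0.518 0.27  0.112]
drv [0.518 0.262 0.19 ]
tube [ 0.491 -0.294  0.12 ]
big [0.528 0.424 0.2  ]
small [0.425 0.328 0.1  ]
scene bench z 0.0003590666604968984
scene stand 1918 mean [0.5442 0.0311 0.0747] rect [540.   26.1] [182.3 103.7] 84.5
scene rack 1675 mean [0.5285 0.2793 0.1116] rect [523.5 274.1] [141.5  78.7] 78.5
scene drv 151 mean [0.5237 0.2763 0.1948] rect [521.1 276.1] [25.8 27.2] 78.2
scene tube 87 mean [ 0.4976 -0.2976  0.1195] rect [ 493.9 -301.2] [36.8 37.8] 78.0
scene post 18 mean [ 0.4951 -0.3016  0.127 ] rect [ 494.4 -302.5] [14.2 11.7] 48.5
scene tubeside 283 mean [ 0.5032 -0.2903  0.0709] rect [ 500.4 -293.7] [24.  39.5] 53.9
top bench z 0.0009521960678228192
top stand 1456 mean [0.5397 0.0277 0.0754] rect [539.8  27.8] [180.1 100.2] 84.4
top rack 953 mean [0.5211 0.2746 0.1125] rect [522.2 276. ] [140.7  76.4] 77.8
top drv 75 mean [0.5193 0.2752 0.1964] rect [519.3 275.2] [25.3 26.4] 87.3
top tube 85 mean [ 0.4933 -0.2996  0.1198] rect [ 493.9 -300. ] [37.8 37.2] 89.4
top post 21 mean [ 0.4913 -0.298   0.1276] rect [ 492.  -296.5] [34.1 22. ] 24.1
top tubeside 78 mean [ 0.4925 -0.2888  0.0735] rect [ 491.8 -294.8] [33.  32.3] 57.2
well [  4   4  65  41 300] [0.5646 0.0146 0.075 ]
well [ 17  17  13  14 144] [0.5451 0.0684 0.075 ]
well [ 43  19  13  14 146] [ 0.5368 -0.015   0.075 ]
```

```bash
cat >> h.py <<'E'
def need(x,y,z):
    "remaining shift to a TCP target, tool axes, in units of 40 mm; and the turn to tool x = world x, pointing down, in units of 4 deg"
    from plant import r
    o=r.get_obs();T=R.from_rotvec(o['tcp_rot'])
    w=T.inv().apply(np.array([x,y,z])-o['tool_pos'])/.04
    a=(T.inv()*R.from_rotvec([np.pi,0,0])).as_rotvec(True)/4
    print('t',o['clock'],'pos',o['tool_pos'].round(4),'F',o['ft_force'].round(1),'open',round(o['opening'],4),'grip',round(o['grasp_force'],1),'need',w.round(3),'turn',a.round(2),'j6',o['joint_pos'][5].round(2))
E
python3 -m pendant '[[[0,0,-0.1],[0,0,1],85],[[0,0,-0.1],[0,0,1],85],[[0,0,-0.1],[0,0,1],85],[[0,0,-0.1],[0,0,1],85],[[0,0,-0.1],[0,0,1],85],[[0,0,-0.1],[0,0,1],85],[[0,0,-0.1],[0,0,0.6],85]]'
python3 -c "
from h import *;need(.520,.2755,.26)"
```

```text
clock: 0.8
tool_pos: [0.2778, -0.5595, 0.2587]
tcp_rot: [-3.14, 0.003, 0.001]
ft_force: [1.5, 0.1, 0.2]
opening: 0.0849
grasp_force: 0.0
t 0.8 pos [ 0.2778 -0.5595  0.2587] F [1.5 0.1 0.2] open 0.0849 grip 0.0 need [ 6.0110e+00 -2.0887e+01 -1.0000e-02] turn [-0.02  0.01 -0.03] j6 0.34
```

```bash
python3 -m pendant '[[[0.3,-1,0],[0,0,0],60],[[0.3,-1,0],[0,0,0],60],[[0.3,-1,0],[0,0,0],60],[[0.3,-1,0],[0,0,0],60],[[0.3,-1,0],[0,0,0],60],[[0.3,-1,0],[0,0,0],60],[[0.3,-1,0],[0,0,0],60],[[0.3,-1,0],[0,0,0],60],[[0.3,-1,0],[0,0,0],60],[[0.3,-1,0],[0,0,0],60],[[0.3,-1,0],[0,0,0],60],[[0.3,-1,0],[0,0,0],60],[[0.3,-1,0],[0,0,0],60],[[0.3,-1,0],[0,0,0],60],[[0.3,-1,0],[0,0,0],60],[[0.3,-1,0],[0,0,0],60],[[0.3,-1,0],[0,0,0],60],[[0.3,-1,0],[0,0,0],60],[[0.3,-1,0],[0,0,0],60],[[0.3,-0.9,0],[0,0,0],60]]' >/dev/null
python3 -m pendant '[[[0,-0.5,0],[0,0,0],60],[[0,-0.45,0],[0,0,0],60],[[0,0,0],[0,0,0],60],[[0,0,0],[0,0,0],60]]' >/dev/null
python3 - <<'E'
from h import *
from plant import r
need(.520,.2755,.26)
c=r.camera_info('wrist');i,d=r.capture('wrist');print(c);cv2.imwrite('pics/w1.png',i)
pickle.dump((i,d,c),open('w1.pkl','wb'))
E
```

```text
t 3.2 pos [0.5176 0.2739 0.259 ] F [ 0.4 -0.5 -0. ] open 0.0602 grip 0.0 need [ 0.059 -0.039 -0.025] turn [0.01 0.01 0.  ] j6 1.93
{'fx': 297.3186396354542, 'fy': 297.3186396354542, 'cx': 250.86689807697516, 'cy': 196.80577795443583, 'origin': array([0.58733607, 0.27369271, 0.40179375]), 'rotation': array([ 2.0690907 , -2.06994465, -0.29218876])}
```

View pics/w1.png

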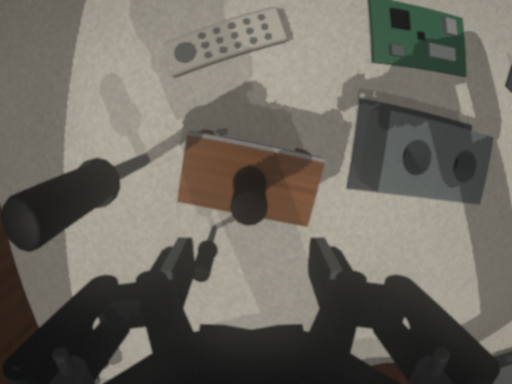

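The wrist view shows the driver handle's top disc near (249,205), midway between the fingers, which sit at (175,260) and (325,260). The small decoy is at (205,260), the big one at left (60,205), and the wells are at (417,157) and (465,166).

```bash
cat >> h.py <<'E'
def fray(u,v,z,c):
    a,b=(u-c['cx'])/c['fx'],(v-c['cy'])/c['fy'];t=np.hypot(a,b)
    w=R.from_rotvec(c['rotation']).as_matrix()@[a/t*np.sin(t),b/t*np.sin(t),np.cos(t)]
    return c['origin']+w*(z-c['origin'][2])/w[2]
def fcloud(d,c):
    v,u=np.mgrid[:d.shape[0],:d.shape[1]]
    a,b=(u-c['cx'])/c['fx'],(v-c['cy'])/c['fy'];t=np.hypot(a,b)+1e-9;k=np.tan(t)/t
    return np.stack([a*k*d,b*k*d,d],-1)@R.from_rotvec(c['rotation']).as_matrix().T+c['origin']
E
python3 - <<'E'
from h import *
i,d,c=pickle.load(open('w1.pkl','rb'));P=fcloud(d,c)
def m(name,u0,u1,v0,v1,lo,hi):
    q=P[v0:v1,u0:u1][(d[v0:v1,u0:u1]>0)];q=q[(q[:,2]>lo)&(q[:,2]<hi)]
    x,w,a=cv2.minAreaRect((q[:,:2]*1000).astype(np.float32));print(name,len(q),np.round(x,1),np.round(w,1),round(a,1),'z',np.median(q[:,2]).round(4))
m('drvtop',225,275,160,230,.192,.202)
m('rack',170,330,125,235,.106,.118)
m('stand',340,500,90,210,.07,.08)
m('big',0,130,150,255,.1,.5)
q=P[150:255,0:130];print('big max z',q[...,2][d[150:255,0:130]>0].max())
q=P[240:275,195:215];print('small max z',q[...,2][d[240:275,195:215]>0].max())
g=(P[...,2]>.104)&(P[...,2]<.118)
E
```

```text
drvtop 1072 [519.9 275.5] [27.  26.5] 1.0 z 0.197
rack 8284 [521.8 274.7] [140.9  77.2] 77.7 z 0.1122
stand 6948 [539.4  25.4] [183.8 100.9] 84.5 z 0.0755
big 6189 [529.2 422.5] [47.7 43.9] 53.3 z 0.2322
big max z 0.2628491284499852
small max z 0.13530651002313565
```

```bash
python3 -m pendant '[[[0.06,-0.04,0.4],[0,0,0],60],[[0,0,0.6],[0,0,0],60],[[0,0,0.6],[0,0,0],60],[[0,0,0.5],[0,0,0],60],[[0,0,0.4],[0,0,0],60],[[0,0,0.28],[0,0,0],60],[[0,0,0],[0,0,0],60],[[0,0,0],[0,0,0],20],[[0,0,0],[0,0,0],20],[[0,0,0],[0,0,0],20],[[0,0,0],[0,0,0],20],[[0,0,0],[0,0,0],20],[[0,0,0],[0,0,0],20],[[0,0,0],[0,0,0],20]]' 40
python3 -c "
from h import *;need(.520,.2755,.148)"
```

```text
clock: 4.65
tool_pos: [0.5212, 0.276, 0.1497]
tcp_rot: [-3.141, 0.0, -0.004]
ft_force: [0.2, -1.7, 6.4]
opening: 0.0273
grasp_force: 39.5
t 4.65 pos [0.5212 0.276  0.1497] F [ 0.2 -1.7  6.4] open 0.0273 grip 39.5 need [-0.031  0.014  0.043] turn [-0.01 -0.04 -0.  ] j6 1.93
```

```bash
python3 -m pendant '[[[0,0,-0.2],[0,0,0],20],[[0,0,-0.4],[0,0,0],20],[[0,0,-0.5],[0,0,0],20],[[0,0,-0.5],[0,0,0],20],[[0,0,-0.5],[0,0,0],20],[[0,0,-0.5],[0,0,0],20],[[0,0,-0.4],[0,0,0],20],[[0,0,0],[0,0,0],20]]' 
python3 -c "
from h import *;need(.5445,.0686,.27)"
```

```text
clock: 5.45
tool_pos: [0.5215, 0.2764, 0.2718]
tcp_rot: [-3.139, -0.0, -0.008]
ft_force: [-0.3, 0.5, -1.4]
opening: 0.0272
grasp_force: 39.4
t 5.45 pos [0.5215 0.2764 0.2718] F [-0.3  0.5 -1.4] open 0.0272 grip 39.4 need [0.575 5.195 0.038] turn [-0.03 -0.07  0.  ] j6 1.93
```

```bash
python3 -m pendant '[[[0.05,0.3,0],[0,0,0],20],[[0.1,0.7,0],[0,0,0],20],[[0.1,0.9,0],[0,0,0],20],[[0.1,0.9,0],[0,0,0],20],[[0.1,0.9,0],[0,0,0],20],[[0.05,0.8,0],[0,0,0],20],[[0.05,0.5,0],[0,0,0],20],[[0,0.15,0],[0,0,0],20],[[0,0,0],[0,0,0],20],[[0,0,0],[0,0,0],20]]' >/dev/null
python3 - <<'E'
from h import *
from plant import r
need(.5445,.0686,.27)
c=r.camera_info('wrist');i,d=r.capture('wrist');cv2.imwrite('pics/w2.png',i)
pickle.dump((i,d,c),open('w2.pkl','wb'))
i,d=r.capture('scene');cv2.imwrite('pics/s2.png',i[100:300,150:400].repeat(3,0).repeat(3,1))
E
```

```text
t 6.45 pos [0.5419 0.0703 0.2674] F [-0.3  1.3 -0.9] open 0.0273 grip 39.6 need [ 0.065  0.043 -0.065] turn [-0.01  0.02  0.01] j6 1.56
```

View pics/w2.png

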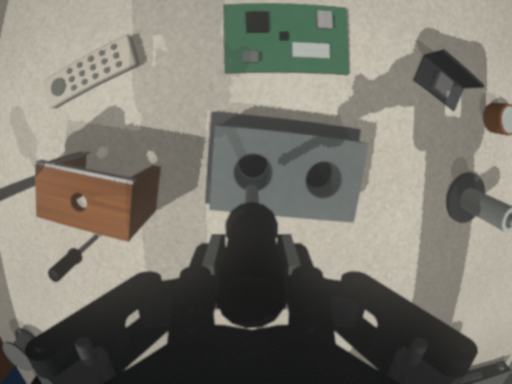

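View pics/s2.png

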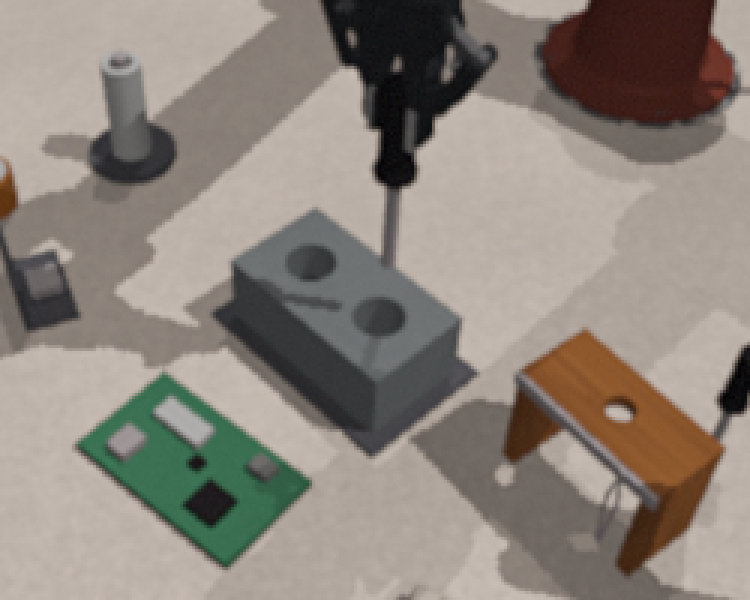

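The driver hangs upright above well_a. The wells are at (253,171) and (324,180) in the wrist view, and the empty rack hole is at (79,203). I'll refine those positions now.

Run:
```python
from h import *
i,d,c=pickle.load(open('w2.pkl','rb'));P=fcloud(d,c)
for n,u,v,z in (('a',253,171,.075),('b',324,180,.075),('hole',79,203,.112)):
    print(n,fray(u,v,z,c).round(4))
    K=25 if n!='hole' else 14
    sub=P[v-K:v+K,u-K:u+K];ds=d[v-K:v+K,u-K:u+K]
    M=((sub[...,2]<z-.006)&(ds>0)).astype(np.uint8)
    k,l,st,ce=cv2.connectedComponentsWithStats(M)
    for j in range(1,k):
        if st[j,4]<60: continue
        cn=cv2.findContours((l==j).astype(np.uint8),0,1)[0][0][:,0].astype(float)
        E=np.array([fray(a+u-K,b+v-K,z,c)[:2] for a,b in cn])*1000
        (x,y),rr=cv2.minEnclosingCircle(E.astype(np.float32));print('  circle',round(x,1),round(y,1),round(rr,1),'minz',round(float(sub[...,2][l==j].min()),4),np.percentile(sub[...,2][l==j],20).round(4))
q=P[95:225,200:370][d[95:225,200:370]>0];q=q[(q[:,2]>.072)&(q[:,2]<.079)];print(cv2.minAreaRect((q[:,:2]*1000).astype(np.float32)))
q=P[150:245,30:170][d[150:245,30:170]>0];q=q[(q[:,2]>.108)&(q[:,2]<.116)];print(cv2.minAreaRect((q[:,:2]*1000).astype(np.float32)))
```

```text
a [0.5451 0.0673 0.075 ]
  circle 545.2 67.9 21.6 minz 0.0085 0.0107
b [ 0.5349 -0.0165  0.075 ]
  circle 536.5 -15.3 21.6 minz 0.0122 0.0339
hole [0.5174 0.2737 0.112 ]
  circle 519.9 272.5 11.0 minz -0.0022 0.0001
((539.1190185546875, 25.430442810058594), (180.54495239257812, 101.57183837890625), 84.59912872314453)
((522.27783203125, 274.49432373046875), (142.02456665039062, 77.99076080322266), 78.3740005493164)
```

```bash
python3 -m pendant '[[[0.08,0.05,0.2],[0,0,0],20],[[0,0,0.4],[0,0,0],20],[[0,0,0.4],[0,0,0],20],[[0,0,0.4],[0,0,0],20],[[0,0,0.4],[0,0,0],20],[[0,0,0.3],[0,0,0],20],[[0,0,0.15],[0,0,0],20],[[0,0,0],[0,0,0],20]]'
python3 -c "
from h import *;need(.545,.0683,.1427)"
```

```text
clock: 7.35
tool_pos: [0.5449, 0.0678, 0.1767]
tcp_rot: [-3.142, 0.0, 0.003]
ft_force: [0.4, 0.0, -1.0]
opening: 0.0271
grasp_force: 39.6
t 7.35 pos [0.5449 0.0678 0.1767] F [ 0.4  0.  -1. ] open 0.0271 grip 39.6 need [ 0.005 -0.013  0.851] turn [-0.    0.03 -0.  ] j6 1.56
```

```bash
python3 -m pendant '[[[0,0,0.08],[0,0,0],20],[[0,0,0.08],[0,0,0],20],[[0,0,0.08],[0,0,0],20],[[0,0,0.08],[0,0,0],20],[[0,0,0.06],[0,0,0],20],[[0,0,0],[0,0,0],20]]' | grep -E 'pos|ft'
```

```text
tool_pos: [0.5452, 0.0678, 0.1624]
ft_force: [-0.9, -0.2, -1.1]
```

```bash
python3 -m pendant '[[[0,0,0.08],[0,0,0],20],[[0,0,0.08],[0,0,0],20],[[0,0,0.08],[0,0,0],20],[[0,0,0.08],[0,0,0],20],[[0,0,0.06],[0,0,0],20],[[0,0,0],[0,0,0],20]]' | grep -E 'pos|ft'
python3 -m pendant '[[[0,0,0.04],[0,0,0],20],[[0,0,0],[0,0,0],20]]' | grep -E 'pos|ft'
python3 -m pendant '[[[0,0,0.04],[0,0,0],20],[[0,0,0],[0,0,0],20]]' | grep -E 'pos|ft'
```

```text
tool_pos: [0.5452, 0.0678, 0.1471]
ft_force: [-0.1, 0.2, -1.2]
tool_pos: [0.5454, 0.0678, 0.146]
ft_force: [-0.1, -0.7, -1.6]
tool_pos: [0.5454, 0.0678, 0.1443]
ft_force: [-1.0, 0.5, -0.9]
```

```bash
for k in 1 2; do python3 -m pendant '[[[0,0,0.04],[0,0,0],20],[[0,0,0],[0,0,0],20]]' | grep -E 'pos|ft'; done
```

```text
tool_pos: [0.5454, 0.0678, 0.1428]
ft_force: [0.1, -0.4, -1.7]
tool_pos: [0.5461, 0.0678, 0.1427]
ft_force: [-2.2, 0.1, 4.3]
```

Well_a bottomed at the clear-floor depth, with the tip at about z = 10 mm. I'll probe well_b as well to confirm.

```bash
python3 -m pendant '[[[0,0,-0.1],[0,0,0],20],[[0,0,-0.4],[0,0,0],20],[[0,0,-0.5],[0,0,0],20],[[0,0,-0.5],[0,0,0],20],[[0,0,-0.5],[0,0,0],20],[[0,0,-0.4],[0,0,0],20],[[0,0,-0.1],[0,0,0],20],[[0,0,0],[0,0,0],20],[[-0.03,0.3,0],[0,0,0],20],[[-0.05,0.5,0],[0,0,0],20],[[-0.07,0.6,0],[0,0,0],20],[[-0.05,0.5,0],[0,0,0],20],[[-0.02,0.2,0],[0,0,0],20],[[0,0,0],[0,0,0],20],[[0,0,0],[0,0,0],20]]' | grep -E 'pos|ft'
python3 -c "
from h import *;need(.5365,-.0153,.175)"
```

```text
tool_pos: [0.5365, -0.016, 0.2407]
ft_force: [-0.1, 0.5, -1.2]
t 10.85 pos [ 0.5365 -0.016   0.2407] F [-0.1  0.5 -1.2] open 0.0267 grip 39.7 need [ 0.003 -0.016  1.643] turn [-0.01  0.01 -0.  ] j6 1.4
```

```bash
python3 -m pendant '[[[0,0,0.2],[0,0,0],20],[[0,0,0.4],[0,0,0],20],[[0,0,0.4],[0,0,0],20],[[0,0,0.4],[0,0,0],20],[[0,0,0.2],[0,0,0],20],[[0,0,0.08],[0,0,0],20],[[0,0,0],[0,0,0],20]]' | grep -E 'pos|ft'
for k in 1 2 3; do python3 -m pendant '[[[0,0,0.05],[0,0,0],20],[[0,0,0],[0,0,0],20]]' | grep -E 'pos|ft'; done
```

```text
tool_pos: [0.5365, -0.0161, 0.1734]
ft_force: [0.2, -0.3, -1.5]
tool_pos: [0.5371, -0.0163, 0.1728]
ft_force: [-0.2, -0.1, -1.5]
tool_pos: [0.5368, -0.0162, 0.1702]
ft_force: [0.4, -0.3, -1.6]
tool_pos: [0.5365, -0.0162, 0.1678]
ft_force: [-0.1, -0.4, -2.1]
```

```bash
for k in 1 2; do python3 -m pendant '[[[0,0,0.04],[0,0,0],20],[[0,0,0],[0,0,0],20]]' | grep -E 'pos|ft'; done
```

```text
tool_pos: [0.5369, -0.0162, 0.1667]
ft_force: [-0.1, -0.8, -0.4]
tool_pos: [0.5375, -0.0163, 0.1667]
ft_force: [-1.7, -0.1, 4.3]
```

```bash
python3 -m pendant '[[[0,0,-0.1],[0,0,0],20],[[0,0,-0.4],[0,0,0],20],[[0,0,-0.5],[0,0,0],20],[[0,0,-0.5],[0,0,0],20],[[0,0,-0.5],[0,0,0],20],[[0,0,-0.5],[0,0,0],20],[[0,0,-0.2],[0,0,0],20],[[0,-0.3,0],[0,0,0],20],[[-0.05,-0.7,0],[0,0,0],20],[[-0.05,-0.9,0],[0,0,0],20],[[-0.05,-0.9,0],[0,0,0],20],[[-0.05,-0.9,0],[0,0,0],20],[[-0.05,-0.9,0],[0,0,0],20],[[-0.05,-0.9,0],[0,0,0],20],[[-0.05,-0.9,0],[0,0,0],20],[[-0.05,-0.7,0],[0,0,0],20],[[0,-0.2,0],[0,0,0],20],[[0,0,0],[0,0,0],20],[[0,0,0],[0,0,0],20]]' | grep -E 'pos|ft'
python3 -c "
from h import *;need(.5207,.2757,.1497)"
```

```text
tool_pos: [0.5204, 0.2753, 0.272]
ft_force: [0.2, 0.4, -2.7]
t 14.45 pos [0.5204 0.2753 0.272 ] F [ 0.2  0.4 -2.7] open 0.0268 grip 39.8 need [ 0.012 -0.014  3.058] turn [ 0.02  0.02 -0.  ] j6 1.93
```

```bash
python3 -m pendant '[[[0.01,-0.01,0.2],[0,0,0],20],[[0,0,0.3],[0,0,0],20],[[0,0,0.3],[0,0,0],20],[[0,0,0.2],[0,0,0],20],[[0,0,0.1],[0,0,0],20],[[0,0,0],[0,0,0],20]]' | grep -E 'pos|ft'
python3 -m pendant '[[[0,0,0.3],[0,0,0],20],[[0,0,0.4],[0,0,0],20],[[0,0,0.4],[0,0,0],20],[[0,0,0.4],[0,0,0],20],[[0,0,0.2],[0,0,0],20],[[0,0,0.1],[0,0,0],20],[[0,0,0],[0,0,0],20]]' | grep -E 'pos|ft'
```

```text
tool_pos: [0.5206, 0.2759, 0.2277]
ft_force: [0.1, 0.4, -0.7]
tool_pos: [0.5208, 0.2761, 0.1561]
ft_force: [-0.7, -0.1, -0.9]
```

```bash
python3 -m pendant '[[[0,0,0.06],[0,0,0],20],[[0,0,0.06],[0,0,0],20],[[0,0,0.03],[0,0,0],20],[[0,0,0],[0,0,0],20]]' | grep -E 'pos|ft'
python3 -m pendant '[[[0,0,0.02],[0,0,0],20],[[0,0,0],[0,0,0],20]]' | grep -E 'pos|ft'
```

```text
tool_pos: [0.5211, 0.2762, 0.1509]
ft_force: [-0.0, 0.3, -1.3]
tool_pos: [0.5211, 0.2762, 0.1502]
ft_force: [-0.1, -0.1, -1.8]
```

```bash
python3 -m pendant '[[[0,0,0.02],[0,0,0],20],[[0,0,0],[0,0,0],20],[[0,0,0],[0,0,0],60],[[0,0,0],[0,0,0],60],[[0,0,0],[0,0,0],60],[[0,0,0],[0,0,0],60],[[0,0,0],[0,0,0],60],[[0,0,-0.2],[0,0,0],60],[[0,0,-0.5],[0,0,0],60],[[0,0,-0.6],[0,0,0],60],[[0,0,-0.6],[0,0,0],60],[[0,0,-0.6],[0,0,0],60],[[0,0,-0.4],[0,0,0],60],[[0,0,0],[0,0,0],60],[[0,0,0],[0,0,0],60]]' | grep -E 'pos|ft|ope'
python3 - <<'E'
from h import *
from plant import r
c=r.camera_info('wrist');i,d=r.capture('wrist');P=fcloud(d,c)
def m(name,u0,u1,v0,v1,lo,hi):
    q=P[v0:v1,u0:u1][(d[v0:v1,u0:u1]>0)];q=q[(q[:,2]>lo)&(q[:,2]<hi)]
    x,w,a=cv2.minAreaRect((q[:,:2]*1000).astype(np.float32));print(name,len(q),np.round(x,1),np.round(w,1),round(a,1),'z',np.median(q[:,2]).round(4))
m('drvtop',225,275,160,230,.18,.215)
need(.494,-.3003,.265)
E
```

```text
tool_pos: [0.521, 0.2762, 0.265]
ft_force: [0.5, 0.4, 0.3]
opening: 0.0599
drvtop 1132 [519.9 275.9] [26.7 27.1] 25.7 z 0.1969
t 17.9 pos [0.5206 0.276  0.2639] F [-0.3 -0.3 -0.8] open 0.0599 grip 0.0 need [-0.664 14.407 -0.015] turn [ 0.01  0.03 -0.  ] j6 1.93
```

The driver is back, hanging with its top at 197 mm. Next is the tube.

```bash
python3 -m pendant '[[[0,0.4,0],[0,0,0],70],[[-0.05,0.8,0],[0,0,0],70],[[-0.05,1,0],[0,0,0],70],[[-0.05,1,0],[0,0,0],70],[[-0.05,1,0],[0,0,0],70],[[-0.05,1,0],[0,0,0],70],[[-0.05,1,0],[0,0,0],70],[[-0.05,1,0],[0,0,0],70],[[-0.05,1,0],[0,0,0],70],[[-0.05,1,0],[0,0,0],70],[[-0.05,1,0],[0,0,0],70],[[-0.05,1,0],[0,0,0],70],[[-0.05,1,0],[0,0,0],70],[[-0.05,1,0],[0,0,0],70],[[0,0.8,0],[0,0,0],70],[[0,0.4,0],[0,0,0],70],[[0,0,0],[0,0,0],70],[[0,0,0],[0,0,0],70]]' >/dev/null
python3 - <<'E'
from h import *
from plant import r
need(.494,-.3003,.265)
c=r.camera_info('wrist');i,d=r.capture('wrist');P=fcloud(d,c);cv2.imwrite('pics/w3.png',i)
M=(d>0)&(np.hypot(P[...,0]-.494,P[...,1]+.3)<.05)
for n,lo,hi in (('top',.115,.1245),('post',.1255,.132),('foot',.005,.014)):
    q=P[M&(P[...,2]>lo)&(P[...,2]<hi)]
    if len(q)>4:
        print(n,len(q),q.mean(0).round(4),[np.round(k,1) for k in cv2.minEnclosingCircle((q[:,:2]*1000).astype(np.float32))],cv2.minAreaRect((q[:,:2]*1000).astype(np.float32)))
E
```

```text
t 19.7 pos [ 0.4947 -0.2991  0.2646] F [-0.8  0.2 -0.5] open 0.0702 grip 0.0 need [-0.017  0.029 -0.01 ] turn [-0.02  0.01 -0.  ] j6 0.9
top 833 [ 0.4946 -0.302   0.1199] [array([ 493.6, -302.1]), np.float64(19.9)] ((493.8141784667969, -302.1063232421875), (38.8408203125, 38.674556732177734), 26.561386108398438)
post 188 [ 0.4941 -0.3021  0.1279] [array([ 493.6, -301.9]), np.float64(7.7)] ((493.6606140136719, -301.9486083984375), (14.425945281982422, 14.453839302062988), 50.544925689697266)
foot 1916 [ 0.5057 -0.3027  0.0103] [array([ 493.4, -302.5]), np.float64(44.9)] ((497.364013671875, -303.0130615234375), (80.30143737792969, 88.58334350585938), 0.27401673793792725)
```

View pics/w3.png

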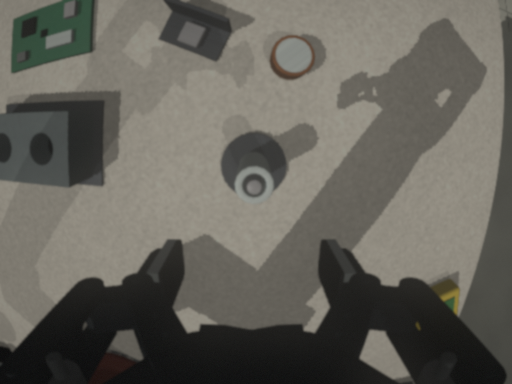

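The wrist view shows the tube top ring at (253,184), centred between the fingers, with the capacitor at (292,57) and the bracket at (197,33) clear of them. I'll descend and grip the tube.

```bash
python3 -m pendant '[[[-0.02,0.07,0.3],[0,0,0],70],[[0,0,0.6],[0,0,0],70],[[0,0,0.8],[0,0,0],70],[[0,0,0.8],[0,0,0],70],[[0,0,0.7],[0,0,0],70],[[0,0,0.6],[0,0,0],70],[[0,0,0.4],[0,0,0],70],[[0,0,0.3],[0,0,0],70],[[0,0,0],[0,0,0],70],[[0,0,0],[0,0,0],30],[[0,0,0],[0,0,0],30],[[0,0,0],[0,0,0],30],[[0,0,0],[0,0,0],30],[[0,0,0],[0,0,0],30],[[0,0,0],[0,0,0],30],[[0,0,0],[0,0,0],30]]' 50
python3 -c "
from h import *;need(.4937,-.302,.084)"
```

```text
clock: 21.35
tool_pos: [0.4953, -0.3032, 0.0872]
tcp_rot: [3.14, -0.0, 0.004]
ft_force: [-0.7, 1.0, 5.4]
opening: 0.0392
grasp_force: 50.6
t 21.35 pos [ 0.4953 -0.3032  0.0872] F [-0.7  1.   5.4] open 0.0392 grip 50.6 need [-0.041 -0.031  0.081] turn [ 0.02 -0.04 -0.  ] j6 0.89
```

```bash
python3 -m pendant '[[[0,0,-0.15],[0,0,0],30],[[0,0,-0.4],[0,0,0],30],[[0,0,-0.5],[0,0,0],30],[[0,0,-0.6],[0,0,0],30],[[0,0,-0.6],[0,0,0],30],[[0,0,-0.6],[0,0,0],30],[[0,0,-0.5],[0,0,0],30],[[0,0,-0.2],[0,0,0],30],[[0,0,0],[0,0,0],30],[[0,0,0],[0,0,0],30]]'
python3 - <<'E'
from h import *
from plant import r
need(.5465,.0685,.225)
c=r.camera_info('wrist');i,d=r.capture('wrist');P=fcloud(d,c)
z=r.get_obs()['tool_pos'][2]+.0328
M=(d>0)&(np.hypot(P[...,0]-.494,P[...,1]+.302)<.03)&(P[...,2]>z-.005)&(P[...,2]<z+.005)
q=P[M];print(len(q));print(np.median(q[:,2]),cv2.minEnclosingCircle((q[:,:2]*1000).astype(np.float32)))
E
```

```text
clock: 22.35
tool_pos: [0.4938, -0.3023, 0.2263]
tcp_rot: [-3.141, 0.0, 0.002]
ft_force: [-0.4, -0.1, -2.0]
opening: 0.0394
grasp_force: 50.5
t 22.35 pos [ 0.4938 -0.3023  0.2263] F [-0.4 -0.1 -2. ] open 0.0394 grip 50.5 need [ 1.317 -9.269  0.04 ] turn [-0.01  0.02 -0.  ] j6 0.89
4653
0.2591475245733159 ((499.79168701171875, -302.024658203125), 29.29973030090332)
```

```bash
python3 -m pendant '[[[0.05,-0.4,0],[0,0,0],30],[[0.1,-0.8,0],[0,0,0],30],[[0.15,-0.9,0],[0,0,0],30],[[0.15,-1,0],[0,0,0],30],[[0.15,-1,0],[0,0,0],30],[[0.15,-1,0],[0,0,0],30],[[0.15,-1,0],[0,0,0],30],[[0.15,-1,0],[0,0,0],30],[[0.15,-0.9,0],[0,0,0],30],[[0.1,-0.8,0],[0,0,0],30],[[0,-0.4,0],[0,0,0],30],[[0,0,0],[0,0,0],30],[[0,0,0],[0,0,0],30],[[0,0,0],[0,0,0],30]]' >/dev/null
python3 - <<'E'
from h import *
from plant import r
need(.545,.0683,.2263)
D={}
for n in ('wrist','scene','top'):
    c=r.camera_info(n);i,d=r.capture(n);D[n]=(i,d,c)
pickle.dump(D,open('d4.pkl','wb'))
a=D['wrist'][0][80:340,130:380];b=D['scene'][0][130:260,180:330]
cv2.imwrite('pics/c4.png',np.hstack([cv2.resize(a,(400,416)),cv2.resize(b,(400,416))]))
E
```

```text
t 23.8 pos [0.546  0.0645 0.227 ] F [-0.1  0.5 -2.1] open 0.0392 grip 50.8 need [-0.026 -0.095  0.017] turn [ 0.01  0.01 -0.02] j6 1.55
```

View pics/c4.png

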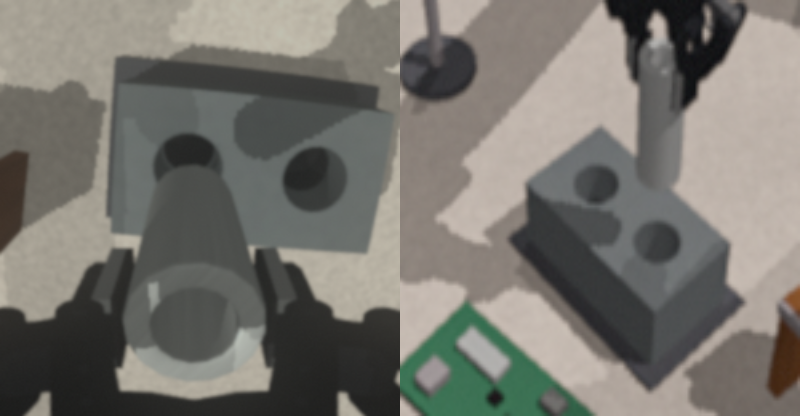

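The left crop (wrist) shows the tube held upright, its top ring centred at about (251,280) in the full picture and its foot near well_a at (247,180). The right crop (scene) shows the tube hanging straight above the stand. I'll fit cylinder slabs and the wells from the same view.

```bash
cat > fit.py <<'E'
from h import *
from scipy.optimize import least_squares
def slabs(P,d,ctr,zs,name):
    for z in zs:
        M=(d>0)&(abs(P[...,2]-z)<.008)&(np.hypot(P[...,0]-ctr[0],P[...,1]-ctr[1])<.026);q=P[M][:,:2]
        if len(q)<30: print(name,z,len(q));continue
        s=least_squares(lambda c:np.hypot(*(q-c).T)-.020,ctr,loss='soft_l1',f_scale=.001)
        print(name,z,len(q),(s.x*1000).round(1),'rms',(1000*np.sqrt(np.mean(s.fun**2))).round(2))
def wells(P,d,c,ab,rings=.075):
    for n,x in ab.items():
        M=(d>0)&(abs(P[...,2]-.075)<.004);q=P[M][:,:2];rr=np.hypot(*(q-x).T);q=q[rr<.05]
        # rim: nearest top-face points per angle
        an=np.round(np.degrees(np.arctan2(*(q-x).T[::-1]))/6);rr=np.hypot(*(q-x).T)
        e=np.array([q[an==k][rr[an==k].argmin()] for k in np.unique(an)]);e=e[(abs(np.hypot(*(e-x).T)-.022)<.005)]
        s=least_squares(lambda c:np.hypot(*(e-c[:2]).T)-c[2],[*x,.022],loss='soft_l1',f_scale=.001)
        print('well',n,len(e),(s.x*1000).round(1))
AB=dict(a=np.array([.545,.068]),b=np.array([.5365,-.0155]))
E
python3 - <<'E'
from fit import *
D=pickle.load(open('d4.pkl','rb'))
for n in D:
    i,d,c=D[n];P=fcloud(d,c) if n=='wrist' else cloud(d,c);print(n)
    slabs(P,d,np.array([.5455,.0645]),(.13,.145,.16,.175,.19),n);wells(P,d,c,AB)
i,d,c=D['wrist'];print('ring',fray(251.3,280,.2598,c))
P=fcloud(*pickle.load(open('w2.pkl','rb'))[1:]);i,d,c=pickle.load(open('w2.pkl','rb'));print('w2');wells(P,d,c,AB)
E
```

```text
wrist
wrist 0.13 0
wrist 0.145 14
wrist 0.16 235 [543.8  65.2] rms 0.19
wrist 0.175 293 [543.9  65.1] rms 0.18
wrist 0.19 365 [543.9  64.9] rms 0.2
well a 41 [544.   67.9  22.3]
well b 61 [535.9 -15.7  21.9]
scene
scene 0.13 0
scene 0.145 13
scene 0.16 78 [544.4  64.4] rms 0.87
scene 0.175 84 [544.4  64.2] rms 0.91
scene 0.19 87 [544.3  64.2] rms 0.98
well a 57 [545.3  67.9  23.2]
well b 54 [537.2 -15.1  23.2]
top
top 0.13 0
top 0.145 0
top 0.16 0
top 0.175 0
top 0.19 0
well a 1 [542.9  67.2  24.3]
well b 29 [535.9 -14.9  23.5]
ring [0.54650447 0.06386205 0.2598    ]
w2
well a 55 [543.8  67.9  22. ]
well b 61 [536.  -15.8  22. ]
```

```bash
python3 -m pendant '[[[0.01,-0.08,0],[0,0,0],30],[[0,0,0.2],[0,0,0],30],[[0,0,0.4],[0,0,0],30],[[0,0,0.4],[0,0,0],30],[[0,0,0.4],[0,0,0],30],[[0,0,0.2],[0,0,0],30],[[0,0,0.05],[0,0,0],30],[[0,0,0],[0,0,0],30],[[0,0,0],[0,0,0],30]]' >/dev/null
cat > look.py <<'E'
from fit import *
from plant import r
need(.546,.0676,.0872)
for n in ('wrist','scene'):
    c=r.camera_info(n);i,d=r.capture(n);P=fcloud(d,c) if n=='wrist' else cloud(d,c)
    slabs(P,d,np.array([.5445,.0675]),(.095,.11,.125),n);wells(P,d,c,AB)
E
python3 look.py
```

```text
t 24.85 pos [0.5473 0.0686 0.1622] F [ 0.2 -0.2 -1.4] open 0.0389 grip 50.8 need [-0.035  0.025  1.875] turn [ 0.   -0.02  0.  ] j6 1.56
wrist 0.095 232 [545.2  69.4] rms 0.19
wrist 0.11 290 [545.2  69.2] rms 0.18
wrist 0.125 353 [545.2  69. ] rms 0.19
well a 39 [543.1  68.2  22.8]
well b 61 [535.9 -15.7  21.9]
scene 0.095 73 [545.6  68.8] rms 0.71
scene 0.11 73 [545.9  68.4] rms 0.86
scene 0.125 77 [545.8  68.3] rms 0.99
well a 38 [544.5  67.4  24. ]
well b 55 [537.3 -15.   23.5]
```

```bash
python3 -m pendant '[[[-0.027,0.02,0],[-0.14,0,0],30],[[0,0,0],[0,0,0],30],[[0,0,0.1],[0,0,0],30],[[0,0,0],[0,0,0],30],[[0,0,0],[0,0,0],30]]' >/dev/null
python3 look.py
```

```text
t 25.45 pos [0.5454 0.0678 0.157 ] F [-0.3  0.  -2.7] open 0.039 grip 50.8 need [ 0.016 -0.013  1.744] turn [0.14 0.01 0.  ] j6 1.57
wrist 0.095 250 [543.2  67.9] rms 0.18
wrist 0.11 311 [543.2  67.9] rms 0.18
wrist 0.125 389 [543.3  67.8] rms 0.2
well a 40 [543.3  67.9  22.7]
well b 61 [535.9 -15.6  21.9]
scene 0.095 71 [543.9  67.1] rms 0.97
scene 0.11 70 [543.9  67.3] rms 0.95
scene 0.125 76 [544.   67.3] rms 0.81
well a 38 [544.8  67.6  23.8]
well b 52 [537.5 -14.9  23.3]
```

```bash
python3 -m pendant '[[[0.018,0,0],[0,0,0],30],[[0,0,0.1],[0,0,0],30],[[0,0,0.1],[0,0,0],30],[[0,0,0.1],[0,0,0],30],[[0,0,0.05],[0,0,0],30],[[0,0,0],[0,0,0],30]]' | grep -E 'pos|ft'
```

```text
tool_pos: [0.5459, 0.0676, 0.1426]
ft_force: [-1.2, 0.0, -2.1]
```

```bash
python3 -m pendant '[[[0,0,0.1],[0,0,0],30],[[0,0,0.1],[0,0,0],30],[[0,0,0.1],[0,0,0],30],[[0,0,0.1],[0,0,0],30],[[0,0,0],[0,0,0],30]]' | grep -E 'pos|ft'
python3 -m pendant '[[[0,0,0.1],[0,0,0],30],[[0,0,0.1],[0,0,0],30],[[0,0,0.1],[0,0,0],30],[[0,0,0.1],[0,0,0],30],[[0,0,0],[0,0,0],30]]' | grep -E 'pos|ft'
```

```text
tool_pos: [0.5457, 0.0675, 0.1263]
ft_force: [0.6, 0.5, -1.8]
tool_pos: [0.5457, 0.0673, 0.1103]
ft_force: [0.4, -0.2, -1.7]
```

```bash
python3 -m pendant '[[[0,0,0.1],[0,0,0],30],[[0,0,0.1],[0,0,0],30],[[0,0,0.1],[0,0,0],30],[[0,0,0.1],[0,0,0],30],[[0,0,0.08],[0,0,0],30],[[0,0,0],[0,0,0],30]]' | grep -E 'pos|ft'
for k in 1 2 3; do python3 -m pendant '[[[0,0,0.03],[0,0,0],30],[[0,0,0],[0,0,0],30]]' | grep -E 'pos|ft'; done
```

```text
tool_pos: [0.5458, 0.0671, 0.0913]
ft_force: [-0.3, 0.3, -2.1]
tool_pos: [0.5464, 0.0671, 0.0909]
ft_force: [-0.1, 0.2, -1.4]
tool_pos: [0.5463, 0.0671, 0.0897]
ft_force: [-0.8, -0.3, -2.0]
tool_pos: [0.5462, 0.0671, 0.0884]
ft_force: [0.5, -0.5, -1.8]
```

```bash
for k in 1 2; do python3 -m pendant '[[[0,0,0.03],[0,0,0],30],[[0,0,0],[0,0,0],30]]' | grep -E 'pos|ft'; done
```

```text
tool_pos: [0.5463, 0.0671, 0.0872]
ft_force: [0.5, 0.3, -2.1]
tool_pos: [0.5468, 0.0671, 0.0872]
ft_force: [-2.3, 0.2, 4.2]
```

The tube bottomed exactly at home depth. I'll release it and back off.

```bash
python3 -m pendant '[[[0,0,0],[0,0,0],70],[[0,0,0],[0,0,0],70],[[0,0,0],[0,0,0],70],[[0,0,0],[0,0,0],70],[[0,0,0],[0,0,0],70],[[0,0,0],[0,0,0],70],[[0,0,-0.2],[0,0,0],70],[[0,0,-0.5],[0,0,0],70],[[0,0,-0.7],[0,0,0],70],[[0,0,-0.7],[0,0,0],70],[[0,0,-0.7],[0,0,0],70],[[0,0,-0.7],[0,0,0],70],[[0,0,-0.4],[0,0,0],70],[[0,0,0],[0,0,0],70],[[0,0,0],[0,0,0],70]]'
python3 - <<'E'
from h import *
from plant import r
for n in ('wrist','scene'):
    c=r.camera_info(n);i,d=r.capture(n);P=fcloud(d,c) if n=='wrist' else cloud(d,c)
    M=(d>0)&(np.hypot(P[...,0]-.5445,P[...,1]-.068)<.03)&(P[...,2]>.09)&(P[...,2]<.16);z=P[M][:,2];print(n,len(z),np.percentile(z,95))
    if n=='scene': cv2.imwrite('pics/end.png',i)
E
```

```text
clock: 30.25
tool_pos: [0.546, 0.0686, 0.2414]
tcp_rot: [3.132, 0.0, -0.001]
ft_force: [-0.1, -0.6, -0.5]
opening: 0.0699
grasp_force: 0.0
wrist 1286 0.1210894062708514
scene 286 0.1210826750784349
```

View pics/end.png

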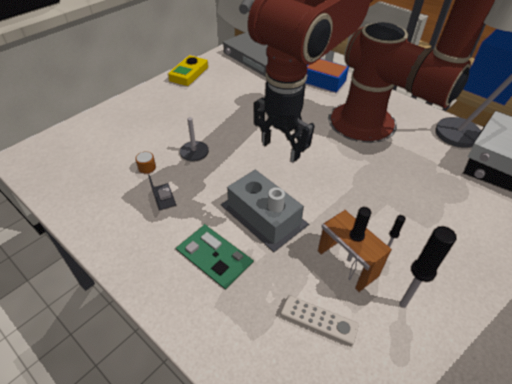

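The tube stands in well_a at (277,200) with its top at about 120 mm. The driver hangs in the rack at (361,222), the post is empty at (192,135), and the bystanders are untouched.

```bash
python3 -c "
from plant import r;print(r.hand_in())"
```

```text
the job is handed in; nothing more can be done
None
```

Well_a is clear and well_b holds the jammed cap (both felt with the driver); the driver is back in its rack hole, the tube was lowered fully home in well_a, and the job was handed in at about 30 s.

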